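# Set the carton-tape dispenser to length three and feed

## Task

Two electric tape dispensers stand on the packing bench. On the one loaded with brown tape, turn the length dial clockwise until its pointer rests at setting 3 (the three yellow dots, the third click from the zero bar), let go of it, and then press the green feed button beside it all the way down and release it. Do not press the button while the dial is at any other setting, and do not touch the dispenser with the white tape.

Things in the scene. Friction and masses are not known exactly. Their poses are not given: they have to be found in the camera images.
- brown_dial (a joint): Angle (rad) of the brown-tape dispenser's length dial: 0 at its zero stop (white bar mark), growing clockwise seen from above to the far stop at 2.18 (setting 5). A click every 0.436 rad (25 degrees): setting n is at 0.436 n, setting 3 at 1.309. It starts at setting 0, 1 or 2. A spring detent (0.05 N m per click) pulls it into the nearest setting when let go.
- brown_dial_grip (a point): On that dial's vertical axis, 12 mm under the top of its light grey grip bar (58 x 14 mm, 40 high) on a black disc 62 mm across, 28 mm below. x: along the bar to its black pointer stripe; z up; turns with the dial. Grip from above. Settings have 1 to 5 dots, 3 yellow. Flat top of the fixed grey dispenser (260 x 200 mm) 42 mm below; brown roll beyond, over 70 mm off, rises 28 mm above it.
- brown_feed_top (a point): Centre of the top of the green round feed button (26 mm across, steel housing) of the brown-tape dispenser, 98 mm from its dial's axis, to the dial's right seen from the robot. z up. A spring button, pressed straight down: 6 mm of travel, fully down at 3.5 N, springs back when released.
- white_dispenser: The other dispenser, the same machine with the same dial and button but a roll of white tape; not to be touched. Origin: centre of its underside; z up, x from the dial's side to the tape's side; 260 (x) x 200 (y) x 85 mm, its dial rising to 139 mm and its roll to 113 mm. Either machine may be on the left.

How it is judged:
By the outcome, as a careful person would: the job done as asked, in the order asked, and still so for the second after the job is handed in, with the robot touching nothing.
It also fails if it takes over 42 s, if anything falls off the work surface, if the arm or the gripper's body presses on something with over 40 N, if the wrist force passes 120 N, or if a joint passes its speed limit or range.

## Robot

A 7-joint arm with a two-finger parallel gripper is mounted at the origin on the work surface. World frame = base frame: x ahead of the robot, y to its left, z up, the work surface at z = 0. Lengths are in m, angles in rad, forces in N, time in s.
With the tool pointing down it reaches from about 0.425 to 0.875 m from the base axis. Payload 4.7 kg.
Tool frame: the origin (TCP) lies midway between the tips of the shut fingers; the grasp point (between the pads) lies 19 mm behind it; z points along the fingers, y is the direction in which the jaws open and shut (so a half turn about z gives the same grasp; the last joint's range is limited). The gripper opens to 87 mm and grips with 3 to 60 N. Pads are 19 mm wide; open, the fingers measure 117 mm over their backs; the gripper's body (75 mm by 190 mm) begins 51 mm behind the grasp point.
Start: joints at [1.34, 0.321, -0.07, 1.45, 0.023, 1.371, -0.057], TCP at [0.158, -0.631, 0.223] pointing down, gripper open.
Joint ranges: [-2.86, 2.86], [-0.3, 2.09], [-1.38, 1.24], [0.06, 2.45], [-1.56, 4.7], [0.09, 2.05], [-2.69, 2.69]. Speed limits (rad/s): [2.57, 2.57, 3.14, 3.14, 3.14, 3.14, 3.14].

## Interface

Orientations are given as a rotation vector (axis times angle).
In Python, from bench import ctrl, optics gives the robot as it stands. The module is installed in compiled form; this text tells all that it offers.
- The arm moves only by the tool step_arm, never from a script. Its argument "deltas" is a list of rows, each a list of 7 numbers: the turn, a rotation vector about the tool's x, y, z in degrees, then the shift along the tool's x, y, z in mm, then the finger opening in mm, from 0 to 87. A call has exactly 8 rows; each row is the pose to reach, as a shift and turn from the pose commanded when the call began, along the tool's axes at that moment; what a row does not reach only later rows make up. A row lasts 1/8 s, in which the tool goes at most 62.5 mm and 10.7 degrees, less where a joint would pass 70% of its speed; a pose out of reach is approached as far as the arm can. A call with a gripper value outside its range is refused whole. The fingers move at their own pace and stop on an object; "newtons" is the grip in N (left out, the last holds). Time passes only in rows, so rows that repeat a pose let the fingers close, or fill a call up. It gives the time, the measured TCP pose, the force and the opening at its end, in the units of the state.
- ctrl.get_state(): the state, without advancing time (a new reading comes with each control period).
- optics.get_image(name): name is "side" or "top" or "wrist"; returns the picture (400x640x3 uint8, red, green, blue); there is no depth.
- optics.get_calibration(name): a dict with "K" (3x3 intrinsics, pixels), "R" (3x3) and "t" (3): a world point X has camera coordinates R X + t. Camera axes: x right, y down, z forward; pixel columns grow to the right and rows downward; lengths in m; the calibration is good to about 2 mm. A picture is of the moment at which its call begins: read the wrist's pose just before it. get_calibration takes no time and is no camera call; for the wrist camera it gives the pose at the moment of the call.
- ctrl.close_job(): hands the job in, once; it reports no verdict.
The state is a dict: "time": time; "joint_positions": joint angles; "qd": joint speeds; "joint_torque": joint torques, N m; "position": TCP position; "tool_rot": TCP orientation; "ft_force": force on the tool from outside, world axes, zero at the start; "torque": the same for the moment, N m; "grip_width": opening from 0.0 (shut) to 1.0 (fully open).
Only numpy, scipy, OpenCV 4.12 (cv2) and the standard library are available. Lean on these libraries where they do the work, as an engineer would, in place of code of your own. Each camera call takes 0.05 s, during which the arm holds its last target.

## Working session

There is one attempt and no reset: what is moved stays moved. The work goes in short steps, Python scripts to look and compute and a tool call to move; the robot and the scene stay as the last step left them, time stands still between calls to the robot, and variables do not carry over. Pictures are saved under pics/ and viewed, and the job is handed in when it is done.

Besides the shell and the picture viewer there is one more tool, called after "Call:" as name(argument=value, ...) on one line, values as JSON. step_arm: Moves the arm, as the interface text tells. Its arguments: {"type":"object","properties":{"deltas":{"type":"array"},"newtons":{"type":"number"}},"required":["deltas"]}

```bash
mkdir -p pics; python3 - <<'E'
from bench import ctrl, optics
import cv2
s=ctrl.get_state(); print(s)
for n in ["side","top","wrist"]:
    im=optics.get_image(n); cv2.imwrite(f"pics/{n}0.png",im[:,:,::-1])
    c=optics.get_calibration(n); print(n,c)
E
```

```text
{'time': 0.0, 'joint_positions': array([ 1.34011366,  0.32184802, -0.07009566,  1.45169471,  0.022582  ,
        1.37079975, -0.0569458 ]), 'qd': array([ 0.0006844 ,  0.00067287,  0.00064891,  0.00026683,  0.00053348,
       -0.00067057, -0.00021806]), 'joint_torque': array([ 8.12949452e-06, -4.91282558e+01, -4.03899942e-01, -3.12527525e+01,
       -6.38879905e-02,  4.36024368e-02,  1.91477634e-04]), 'position': array([ 0.15735127, -0.630083  ,  0.22143546]), 'tool_rot': array([-3.11617107e+00, -3.83295529e-01,  4.97960891e-04]), 'ft_force': array([0.01266762, 0.22435088, 0.02400154]), 'torque': array([-0.04368954,  0.06286279,  0.00866759]), 'grip_width': 1.0000235594097142}
side {'K': array([[418.42879072,   0.        , 323.31510577],
       [  0.        , 418.42879072, 196.91868901],
       [  0.        ,   0.        ,   1.        ]]), 'R': array([[-0.88448905, -0.46650818, -0.0070164 ],
       [-0.32522228,  0.62725749, -0.70765705],
       [ 0.33452889, -0.62363303, -0.70652124]]), 't': array([0.44619784, 0.26902278, 0.71393339])}
top {'K': array([[397.38949657,   0.        , 322.35710819],
       [  0.        , 397.38949657, 201.68908392],
       [  0.        ,   0.        ,   1.        ]]), 'R': array([[-0.0188913 , -0.99857365, -0.04993778],
       [-0.99871972,  0.02119114, -0.04593319],
       [ 0.04692591,  0.04900611, -0.99769552]]), 't': array([-0.00698741,  0.52907919,  0.84814887])}
wrist {'K': array([[358.77159153,   0.        , 324.20016306],
       [  0.        , 358.77159153, 197.39205723],
       [  0.        ,   0.        ,   1.        ]]), 'R': array([[ 2.41720468e-01, -9.70345453e-01, -9.57384563e-04],
       [-9.26284691e-01, -2.31038307e-01,  2.97687708e-01],
       [-2.89081106e-01, -7.10704013e-02, -9.54662826e-01]]), 't': array([-0.64929928, -0.03583234,  0.39087395])}
```

View pics/top0.png

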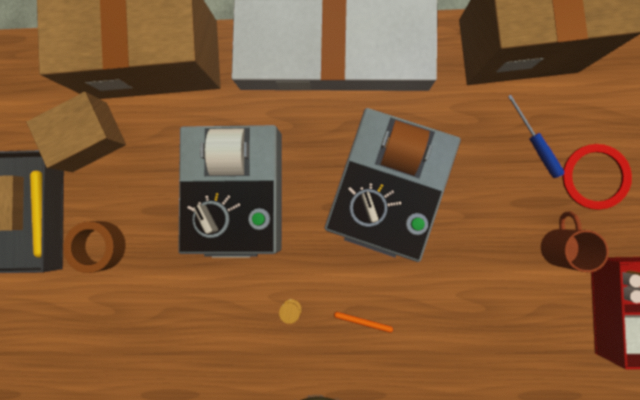

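View pics/side0.png

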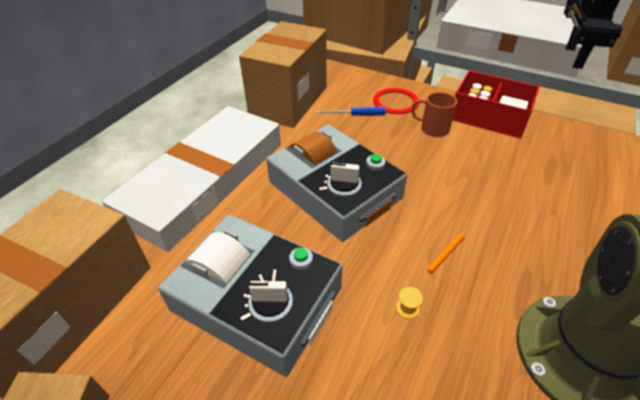

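View pics/wrist0.png

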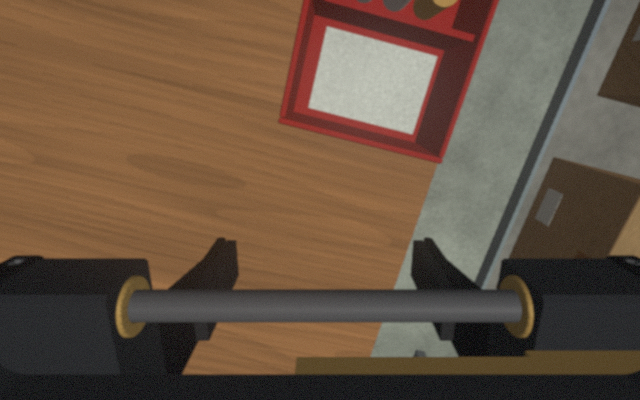

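The brown-tape machine is the right one in the top view: dial near (369,208), button near (418,223). I'll zoom in.

```bash
cat > h.py <<'E'
import numpy as np, cv2
from bench import ctrl, optics
from scipy.spatial.transform import Rotation as Ro
def ray(c,px):
    d=np.linalg.inv(c['K'])@np.array([px[0],px[1],1.]); return -c['R'].T@c['t'], c['R'].T@d
def atz(n,px,z,c=None):
    c=c or optics.get_calibration(n); o,d=ray(c,px); return o+d*(z-o[2])/d[2]
def proj(n,X,c=None):
    c=c or optics.get_calibration(n); p=c['K']@(c['R']@np.array(X)+c['t']); return p[:2]/p[2]
E
python3 - <<'E'
import cv2
im=cv2.imread('pics/top0.png')[100:270,320:470]
a=cv2.resize(im,None,fx=3.5,fy=3.5,interpolation=cv2.INTER_CUBIC); cv2.imwrite('pics/topz.png',a); print(a.shape)
im=cv2.imread('pics/side0.png')[120:240,260:415]
a=cv2.resize(im,None,fx=5,fy=5,interpolation=cv2.INTER_CUBIC); cv2.imwrite('pics/sidez.png',a)
E
```

```text
(595, 525, 3)
```

View pics/topz.png

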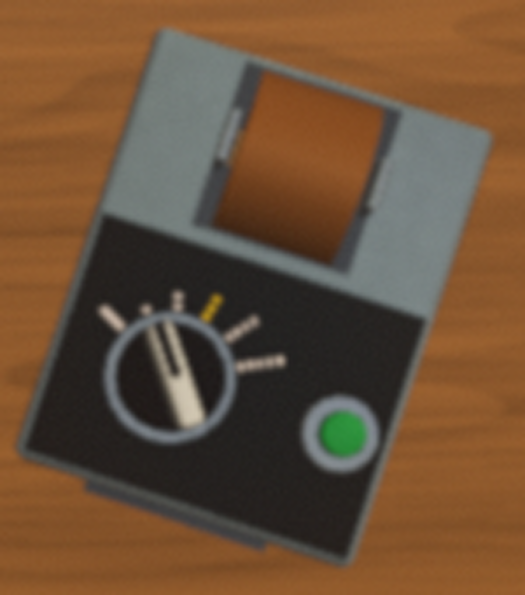

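View pics/sidez.png

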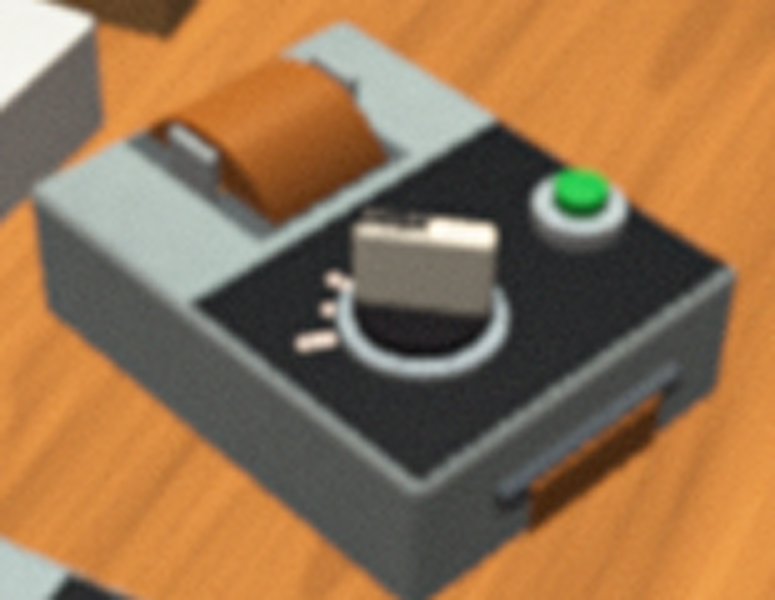

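```bash
python3 - <<'E'
from h import *
f=lambda x,y:((x+.5)/3.5-.5+320,(y+.5)/3.5-.5+100)
g=lambda x,y:((x+.5)/5-.5+260,(y+.5)/5-.5+120)
cs=[atz('top',f(*p),.085) for p in [(163,32),(491,133),(348,560),(22,452)]]
for c in cs: print(np.round(c,4))
print('sides',[np.linalg.norm(cs[i]-cs[(i+1)%4]) for i in range(4)])
for a,b in [(3,0),(2,1)]: d=cs[b]-cs[a]; print('yaw',np.degrees(np.arctan2(d[1],d[0])))
for a,b in [(0,1),(3,2)]: d=cs[b]-cs[a]; print('yaw',np.degrees(np.arctan2(d[1],d[0]))+90)
C=atz('top',f(170,377),.088); print('ring',C)
for k,p in enumerate([(112,317),(147,310),(178,300),(211,307),(242,328),(262,363)]):
    d=atz('top',f(*p),.085)-C; print(k,np.degrees(np.arctan2(d[1],d[0])),np.hypot(*d[:2]))
a=atz('top',f(162,320),.139);b=atz('top',f(196,425),.139);d=a-b
print('ptr',np.degrees(np.arctan2(d[1],d[0])),np.linalg.norm(d),(a+b)/2)
def tri(p,q):
    A=[];B=[]
    for n,x in(('top',p),('side',q)):
        o,d=ray(optics.get_calibration(n),x);d/=np.linalg.norm(d);M=np.eye(3)-np.outer(d,d);A.append(M);B.append(M@o)
    return np.linalg.lstsq(np.vstack(A),np.hstack(B),rcond=None)[0]
print('btn',tri(f(343,433),g(582,187)))
for z in(.09,.1,.11): print(atz('top',f(343,433),z),atz('side',g(582,187),z))
sa=atz('side',g(355,226),.139),atz('side',g(497,236),.139); print('side bar top ends (near edge)',sa)
print('dialtop side',atz('side',g(425,226),.139), 'ring side',atz('side',g(423,315),.088))
E
```

```text
[ 0.7087 -0.1121  0.085 ]
[ 0.6454 -0.2936  0.085 ]
[ 0.4087 -0.2072  0.085 ]
[ 0.4717 -0.0272  0.085 ]
sides [np.float64(0.19223454170363705), np.float64(0.25197025029847947), np.float64(0.19072078379584018), np.float64(0.25165991034284835)]
yaw -19.706057499888235
yaw -20.04974988436934
yaw -19.221443351935307
yaw -19.309469155034407
ring [ 0.51222818 -0.11110408  0.088     ]
0 42.350917983503194 0.0468609026479054
1 17.186839384719384 0.03992406966225535
2 -7.5275209494317075 0.04376751321884307
3 -31.718254399472887 0.04586079264677493
4 -56.910284252630966 0.049070078188236874
5 -82.41412885561441 0.052176621484988146
ptr 16.469352461788336 0.05770871091583408 [ 0.51300318 -0.11248245  0.139     ]
btn [ 0.47909459 -0.20294881  0.10499854]
[ 0.47917422 -0.20564062  0.09      ] [ 0.48480376 -0.22048127  0.09      ]
[ 0.47929337 -0.20377063  0.1       ] [ 0.4808314  -0.20888226  0.1       ]
[ 0.47941252 -0.20190064  0.11      ] [ 0.47685904 -0.19728325  0.11      ]
side bar top ends (near edge) (array([ 0.53814026, -0.09790554,  0.139     ]), array([ 0.48394833, -0.11889595,  0.139     ]))
dialtop side [ 0.51268723 -0.11106478  0.139     ] ring side [ 0.51270161 -0.11252286  0.088     ]
```

```bash
cat >> h.py <<'E'
def delta(pos,ydeg):
    """delta from measured pose to tool-down at pos with tool y (mod 180) along ydeg"""
    s=ctrl.get_state(); R0=Ro.from_rotvec(s['tool_rot'])
    out=[]
    for a in (ydeg,ydeg+180):
        t=np.radians(a); y=np.array([np.cos(t),np.sin(t),0]); z=np.array([0,0,-1.]); x=np.cross(y,z)
        R1=Ro.from_matrix(np.c_[x,y,z]); out.append(np.degrees((R0.inv()*R1).as_rotvec()))
    sh=R0.inv().apply(np.array(pos)-s['position'])*1000
    M=R0.as_matrix()
    print('t',s['time'],'pos',s['position'].round(4),'ydir',np.degrees(np.arctan2(M[1,1],M[0,1])).round(2),'z',M[:,2].round(3),'F',s['ft_force'].round(2),'w',round(s['grip_width']*87,1),'q7',s['joint_positions'][6].round(2))
    for o in out: print('turn',o.round(2))
    print('shift',sh.round(1))
E
python3 -c "
from h import *
delta([.4627,-.1117+.0,.2],107.7)
delta([.5127,-.1117,.2],107.7)"
```

```text
t 0.15 pos [ 0.1574 -0.6302  0.2217] ydir -75.97 z [-0.     0.001 -1.   ] F [0.04 0.73 0.25] w 86.7 q7 -0.06
turn [0.0000e+00 1.3000e-01 1.7633e+02]
turn [-0.09  0.   -3.67]
shift [ 421.9 -429.    22.3]
t 0.15 pos [ 0.1574 -0.6302  0.2217] ydir -75.97 z [-0.     0.001 -1.   ] F [0.04 0.73 0.25] w 86.7 q7 -0.06
turn [0.0000e+00 1.3000e-01 1.7633e+02]
turn [-0.09  0.   -3.67]
shift [ 470.4 -416.9   22.3]
```

Call:
step_arm(deltas=[[0, 0, -0.4, 30, -27, 0, 87], [0, 0, -0.8, 72, -64, 0, 87], [0, 0, -1.2, 115, -102, 0, 87], [0, 0, -1.6, 158, -140, 0, 87], [0, 0, -2, 200, -177, 0, 87], [0, 0, -2.4, 243, -215, 0, 87], [0, 0, -3, 286, -253, 0, 87], [0, 0, -3.7, 328, -291, 0, 87]], newtons=15)

```text
time: 1.15
position: [0.4059, -0.2671, 0.2225]
tool_rot: [3.103, 0.485, -0.0]
ft_force: [0.4, 0.1, 0.0]
grip_width: 1.001
```

```bash
python3 -c "
from h import *
delta([.5127,-.1117,.21],107.7)"
```

```text
t 1.15 pos [ 0.4059 -0.2671  0.2225] ydir -72.25 z [ 0.    -0.001 -1.   ] F [0.36 0.06 0.04] w 87.1 q7 -0.73
turn [-1.0000e-02  5.0000e-02 -1.7995e+02]
turn [0.03 0.01 0.05]
shift [ 149.1 -115.5   12.5]
```

Call:
step_arm(deltas=[[0, 0, 0, 35, -28, 4, 87], [0, 0, 0, 78, -60, 8, 87], [0, 0, 0, 115, -90, 12, 87], [0, 0, 0, 140, -109, 12, 87], [0, 0, 0, 149, -115.5, 12, 87], [0, 0, 0, 149, -115.5, 12, 87], [0, 0, 0, 149, -115.5, 12, 87], [0, 0, 0, 149, -115.5, 12, 87]])

```text
time: 2.15
position: [0.5114, -0.115, 0.2105]
tool_rot: [3.104, 0.48, -0.001]
ft_force: [-0.4, 0.4, 1.0]
grip_width: 0.995
```

```bash
python3 -c "
from h import *
delta([.5127,-.1117,.21],107.7)
c=optics.get_calibration('wrist')
im=optics.get_image('wrist'); cv2.imwrite('pics/w1.png',im[:,:,::-1]); np.savez('w1.npz',**c)
print(-c['R'].T@c['t'])
for p in ([.5127,-.1117,.139],[.5127,-.1117,.099],[.479,-.203,.105]): print(proj('wrist',p,c))"
```

```text
t 2.15 pos [ 0.5114 -0.115   0.2105] ydir -72.42 z [-0.    -0.001 -1.   ] F [-0.4   0.37  0.99] w 86.6 q7 -1.14
turn [ 4.0000e-02 -5.0000e-02  1.7988e+02]
turn [ 0.03  0.03 -0.12]
shift [ 2.3 -2.7  0.5]
[ 0.58932191 -0.09006039  0.37197472]
[320.26955976 206.89185549]
[320.74724512 190.56823308]
[413.96685527 261.90660978]
```

View pics/w1.png

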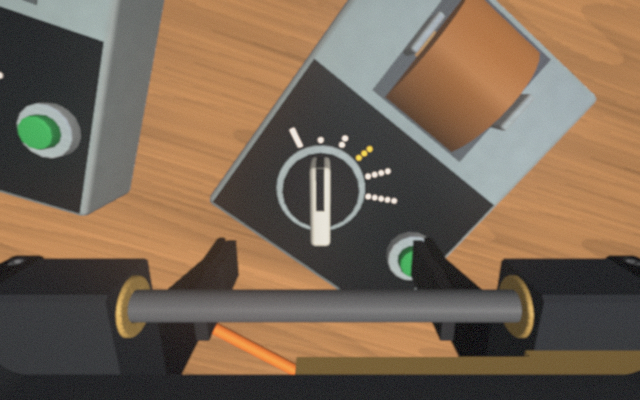

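Bar top runs (320,157)–(320,244), pointing at one dot: setting 1. The predicted axis column, 320, matches. I'll compute the bar centre and ring centre.

```bash
python3 -c "
from h import *
c=dict(np.load('w1.npz'))
a=atz('w',(320.5,158),.139,c);b=atz('w',(320,245),.139,c);print(a,b,(a+b)/2,np.linalg.norm(a-b),np.degrees(np.arctan2(*(a-b)[1::-1])))
print('ring',atz('w',(321,187.5),.089,c))
print('dot1',atz('w',(320.5,140),.085,c),'yel',atz('w',(364.5,153.5),.085,c))
im=cv2.imread('pics/w1.png')[120:260,260:400];cv2.imwrite('pics/w1z.png',cv2.resize(im,None,fx=4,fy=4,interpolation=cv2.INTER_CUBIC))
delta([.5127,-.1117,.109],107.7)
"
```

```text
[ 0.54516927 -0.10171004  0.139     ] [ 0.48537372 -0.12004081  0.139     ] [ 0.5152715  -0.11087542  0.139     ] 0.06254218361819368 17.04331176356633
ring [ 0.5124537  -0.11190822  0.089     ]
dot1 [ 0.54882303 -0.10006653  0.085     ] yel [ 0.54914716 -0.13717965  0.085     ]
t 2.2 pos [ 0.5115 -0.1147  0.2106] ydir -72.39 z [-0.    -0.001 -1.   ] F [ 0.38 -0.61  0.18] w 87.1 q7 -1.14
turn [ 3.0000e-02 -4.0000e-02  1.7991e+02]
turn [ 0.03  0.02 -0.09]
shift [  2.1  -2.5 101.6]
```

View pics/w1z.png

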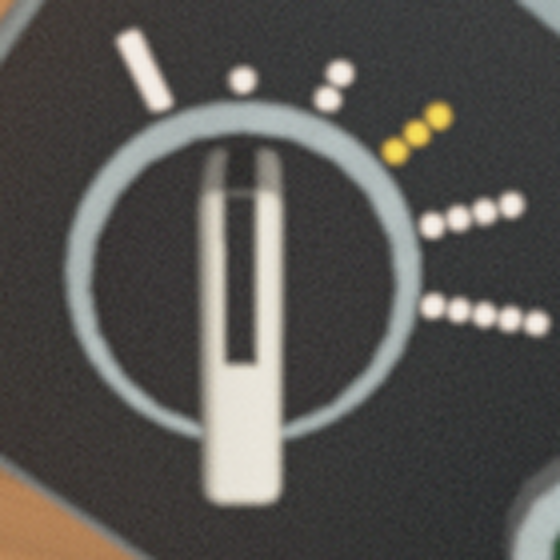

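Setting 1 confirmed, and the axis agrees to within about 1 mm. Descending.

Call:
step_arm(deltas=[[0, 0, 0, 2, -2.5, 15, 70], [0, 0, 0, 2, -2.5, 35, 60], [0, 0, 0, 2, -2.5, 60, 50], [0, 0, 0, 2, -2.5, 80, 50], [0, 0, 0, 2, -2.5, 95, 50], [0, 0, 0, 2, -2.5, 101, 50], [0, 0, 0, 2, -2.5, 101, 50], [0, 0, 0, 2, -2.5, 101, 50]])

```text
time: 3.2
position: [0.5137, -0.1106, 0.1103]
tool_rot: [3.103, 0.484, 0.002]
ft_force: [0.5, -0.4, 0.5]
grip_width: 0.575
```

```bash
python3 -c "
from h import *
delta([.5127,-.1117,.109],107.7)
im=optics.get_image('wrist'); cv2.imwrite('pics/w2.png',im[:,:,::-1])"
```

```text
t 3.2 pos [ 0.5137 -0.1106  0.1103] ydir -72.27 z [ 0.001 -0.001 -1.   ] F [ 0.53 -0.38  0.51] w 50.1 q7 -1.19
turn [ 1.0000e-01  8.0000e-02 -1.7997e+02]
turn [ 0.05 -0.06  0.03]
shift [-1.3  0.8  1.3]
```

View pics/w2.png

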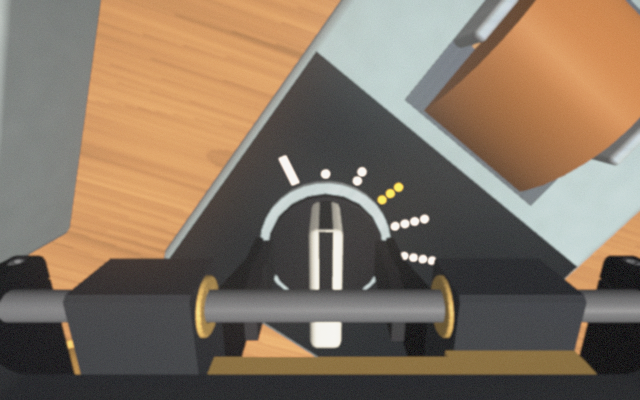

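The jaws straddle the bar (columns 312–342), roughly centred between the fingers (about 326). Now I correct by about 1 mm and close.

Call:
step_arm(deltas=[[0, 0, 0, -1, 0.6, 1, 30], [0, 0, 0, -1, 0.6, 1, 20], [0, 0, 0, -1, 0.6, 1, 10], [0, 0, 0, -1, 0.6, 1, 8], [0, 0, 0, -1, 0.6, 1, 8], [0, 0, 0, -1, 0.6, 1, 8], [0, 0, 0, -1, 0.6, 1, 8], [0, 0, 0, -1, 0.6, 1, 8]], newtons=15)

```text
time: 4.25
position: [0.5124, -0.1115, 0.1086]
tool_rot: [3.104, 0.484, 0.0]
ft_force: [-0.2, -0.4, 0.5]
grip_width: 0.165
```

```bash
python3 -c "
from h import *
delta([.5127,-.1117,.109],57.7)"
```

```text
t 4.25 pos [ 0.5124 -0.1115  0.1086] ydir -72.28 z [ 0. -0. -1.] F [-0.16 -0.39  0.5 ] w 14.3 q7 -1.19
turn [ 1.0000e-02  2.0000e-02 -1.2998e+02]
turn [ 1.000e-02 -1.000e-02  5.002e+01]
shift [ 0.2  0.3 -0.4]
```

Call:
step_arm(deltas=[[0, 0, 5, 0, 0, 0, 8], [0, 0, 13, 0, 0, 0, 8], [0, 0, 21, 0, 0, 0, 8], [0, 0, 29, 0, 0, 0, 8], [0, 0, 37, 0, 0, 0, 8], [0, 0, 45, 0, 0, 0, 8], [0, 0, 50, 0, 0, 0, 8], [0, 0, 50, 0, 0, 0, 8]])

```text
time: 5.25
position: [0.5123, -0.1121, 0.1086]
tool_rot: [3.017, -0.872, 0.001]
ft_force: [0.3, -2.8, 0.1]
grip_width: 0.158
```

```bash
python3 -c "
from h import *
delta([.5127,-.1117,.109],57.7); print(ctrl.get_state()['torque'])
im=optics.get_image('wrist'); cv2.imwrite('pics/w3.png',im[:,:,::-1])"
```

```text
t 5.25 pos [ 0.5123 -0.1121  0.1086] ydir -122.25 z [ 0.    -0.001 -1.   ] F [ 0.31 -2.75  0.09] w 13.8 q7 -2.05
turn [ 6.0000e-02  8.0000e-02 -1.7995e+02]
turn [ 0.05 -0.04  0.05]
shift [ 0.1 -0.6 -0.4]
[-0.46690912 -0.04192171 -0.01123323]
```

View pics/w3.png

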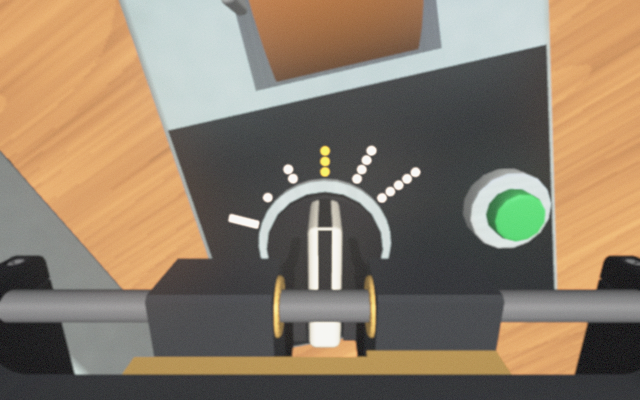

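The stripe points at the three yellow dots (column 325). Release, then lift.

Call:
step_arm(deltas=[[0, 0, 0, 0, 0, 0, 25], [0, 0, 0, 0, 0, 0, 45], [0, 0, 0, 0, 0, 0, 45], [0, 0, 0, 0, 0, 0, 45], [0, 0, 0, 0, 0, -15, 45], [0, 0, 0, 0, 0, -45, 45], [0, 0, 0, 0, 0, -80, 45], [0, 0, 0, 0, 0, -100, 45]])

```text
time: 6.3
position: [0.5134, -0.1113, 0.2118]
tool_rot: [3.018, -0.873, 0.006]
ft_force: [-0.0, 0.3, 0.7]
grip_width: 0.515
```

```bash
python3 -c "
from h import *
delta([.479,-.203,.16],57.7)
c=optics.get_calibration('wrist')
im=optics.get_image('wrist'); cv2.imwrite('pics/w4.png',im[:,:,::-1]); np.savez('w4.npz',**c)
for p in ([.5127,-.1117,.139],[.479,-.203,.105]): print(proj('wrist',p,c))"
```

```text
t 6.3 pos [ 0.5134 -0.1113  0.2118] ydir -122.26 z [ 0.004 -0.001 -1.   ] F [-0.05  0.29  0.69] w 44.8 q7 -2.01
turn [ 3.2000e-01 -8.0000e-02 -1.7996e+02]
turn [-0.05 -0.21  0.04]
shift [19.7 95.9 51.7]
[324.98615698 210.55527003]
[449.24295841 170.90658353]
```

View pics/w4.png

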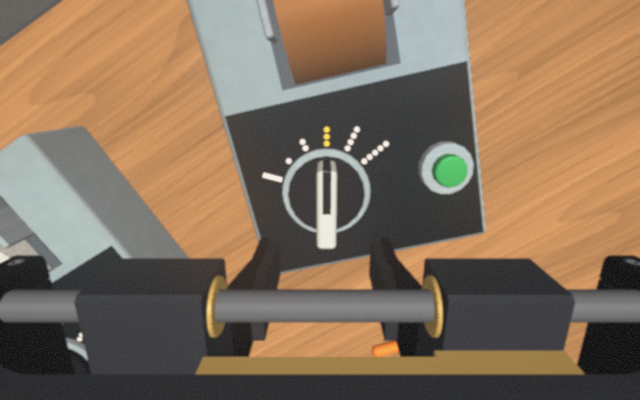

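Released dial still points at the yellow dots (column 326). Button at (450,170) agrees with the prediction. Next: shut the fingers and hover over the button.

Call:
step_arm(deltas=[[0, 0, 0, 5, 22, 0, 30], [0, 0, 0, 11, 55, 0, 15], [0, -0.2, 0, 17, 82, 0, 0], [0, -0.2, 0, 19.5, 96.5, 0, 0], [0, -0.2, 0, 19.5, 96.5, 20, 0], [0, -0.2, 0, 19.5, 96.5, 60, 0], [0, -0.2, 0, 19.5, 96.5, 85, 0], [0, -0.2, 0, 19.5, 96.5, 90, 0]])

```text
time: 7.35
position: [0.4763, -0.2022, 0.117]
tool_rot: [-3.016, 0.871, 0.01]
ft_force: [1.0, 0.7, 0.4]
grip_width: 0.006
```

```bash
python3 -c "
from h import *
delta([.4787,-.2035,.115],57.7)
for n in ('wrist','side'):
  im=optics.get_image(n); im=im[:,:,::-1]
  if n=='side': im=cv2.resize(im[100:260,260:460],None,fx=3.7,fy=3.7,interpolation=cv2.INTER_CUBIC)
  cv2.imwrite('pics/%s5.png'%n,im)
delta([.4787,-.2035,.115],57.7)"
```

```text
t 7.35 pos [ 0.4763 -0.2022  0.117 ] ydir -122.22 z [-0.006  0.004 -1.   ] F [1.01 0.71 0.35] w 0.5 q7 -1.84
turn [-6.2000e-01 -1.0000e-02 -1.7991e+02]
turn [-0.01  0.39  0.08]
shift [ 2.7 -0.1  2. ]
t 7.45 pos [ 0.4775 -0.2029  0.1187] ydir -122.23 z [-0.003  0.002 -1.   ] F [ 0.01  0.18 -0.07] w 0.2 q7 -1.84
turn [-3.4000e-01 -2.0000e-02 -1.7993e+02]
turn [-0.01  0.22  0.07]
shift [ 1.4 -0.1  3.7]
```

View pics/wrist5.png

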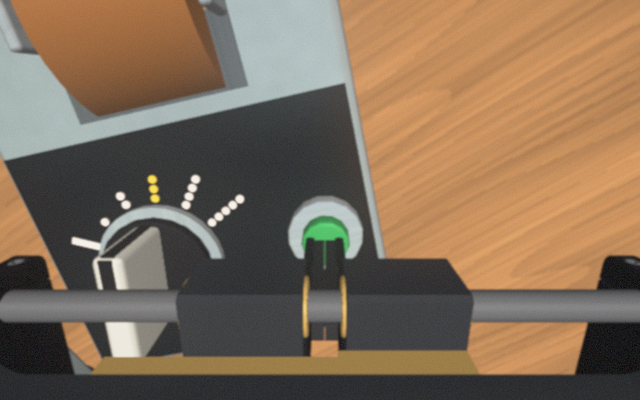

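View pics/side5.png

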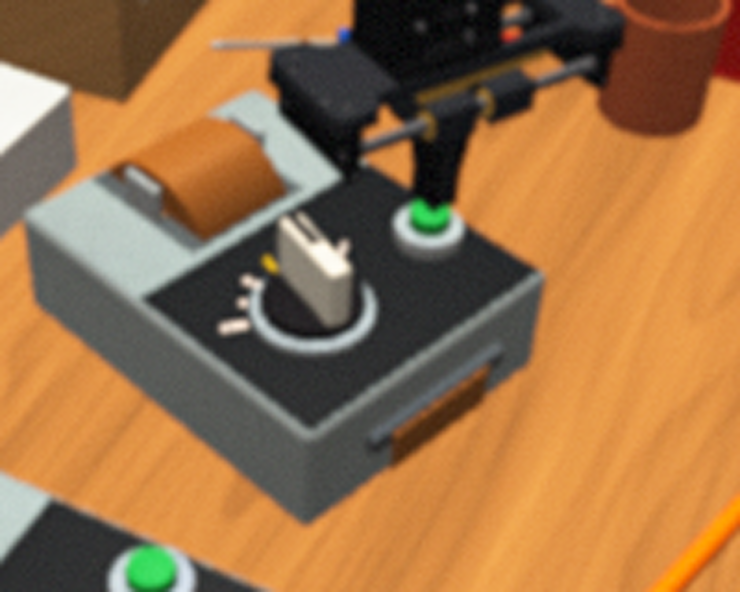

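The shut fingers hover over the button and are narrower than it. Pressing down gradually.

Call:
step_arm(deltas=[[0, 0, 0, 1, 0, 2, 0], [0, 0, 0, 1, 0, 5, 0], [0, 0, 0, 1, 0, 8, 0], [0, 0, 0, 1, 0, 11, 0], [0, 0, 0, 1, 0, 14, 0], [0, 0, 0, 1, 0, 16, 0], [0, 0, 0, 1, 0, 18, 0], [0, 0, 0, 1, 0, 18, 0]])

```text
time: 8.45
position: [0.4782, -0.2039, 0.1014]
tool_rot: [-3.017, 0.873, 0.005]
ft_force: [-2.4, 1.5, 7.0]
grip_width: 0.006
```

```bash
python3 -c "
from h import *
delta([.4787,-.2035,.099],57.7)"
```

```text
t 8.45 pos [ 0.4782 -0.2039  0.1014] ydir -122.27 z [-0.003  0.001 -1.   ] F [-2.35  1.55  7.  ] w 0.5 q7 -1.85
turn [-3.0000e-01  4.0000e-02 -1.7997e+02]
turn [0.02 0.19 0.03]
shift [ 0.2 -0.6  2.4]
```

Call:
step_arm(deltas=[[0, 0, 0, 0, 0, 1, 0], [0, 0, 0, 0, 0, 2, 0], [0, 0, 0, 0, 0, 2.5, 0], [0, 0, 0, 0, 0, 2.5, 0], [0, 0, 0, 0, 0, 2.5, 0], [0, 0, 0, 0, 0, 2.5, 0], [0, 0, 0, 0, 0, 2.5, 0], [0, 0, 0, 0, 0, 2.5, 0]])

```text
time: 9.45
position: [0.4783, -0.204, 0.1011]
tool_rot: [3.018, -0.873, -0.005]
ft_force: [-7.8, 2.5, 20.1]
grip_width: 0.003
```

```bash
python3 -c "
from h import *
delta([.4787,-.2035,.099],57.7)
im=optics.get_image('side')[:,:,::-1]
cv2.imwrite('pics/side6.png',cv2.resize(im[100:260,260:460],None,fx=3.7,fy=3.7,interpolation=cv2.INTER_CUBIC))"
```

```text
t 9.45 pos [ 0.4783 -0.204   0.1011] ydir -122.28 z [-0.003  0.001 -1.   ] F [-7.78  2.49 20.15] w 0.3 q7 -1.85
turn [-2.6000e-01  1.0000e-01 -1.7998e+02]
turn [0.06 0.16 0.02]
shift [ 0.1 -0.6  2.1]
```

View pics/side6.png

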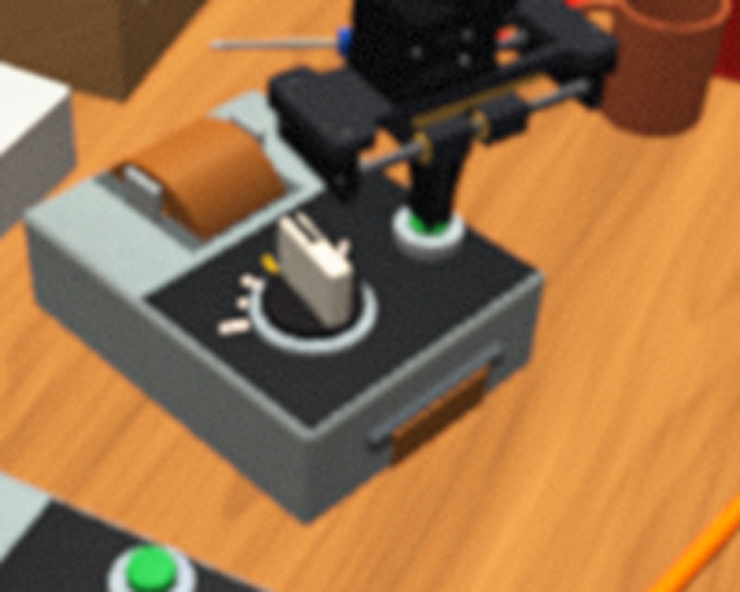

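Force rose to 20 N with only 0.3 mm of motion, so it is at a hard stop. I'll release in stages to check that this was the button's full travel.

Call:
step_arm(deltas=[[0, 0, 0, 0, 0, -1, 0], [0, 0, 0, 0, 0, -2, 0], [0, 0, 0, 0, 0, -3, 0], [0, 0, 0, 0, 0, -4, 0], [0, 0, 0, 0, 0, -5, 0], [0, 0, 0, 0, 0, -5, 0], [0, 0, 0, 0, 0, -5, 0], [0, 0, 0, 0, 0, -5, 0]])

```text
time: 10.5
position: [0.4782, -0.2039, 0.103]
tool_rot: [-3.017, 0.873, 0.005]
ft_force: [-0.5, 0.0, 3.5]
grip_width: 0.005
```

Call:
step_arm(deltas=[[0, 0, 0, 0, 0, -1, 0], [0, 0, 0, 0, 0, -2, 0], [0, 0, 0, 0, 0, -2, 0], [0, 0, 0, 0, 0, -2, 0], [0, 0, 0, 0, 0, -2, 0], [0, 0, 0, 0, 0, -2, 0], [0, 0, 0, 0, 0, -2, 0], [0, 0, 0, 0, 0, -2, 0]])

```text
time: 11.5
position: [0.4781, -0.2039, 0.1051]
tool_rot: [-3.017, 0.873, 0.005]
ft_force: [0.2, -0.8, 2.9]
grip_width: 0.008
```

Call:
step_arm(deltas=[[0, 0, 0, 0, 0, -1, 0], [0, 0, 0, 0, 0, -2, 0], [0, 0, 0, 0, 0, -2, 0], [0, 0, 0, 0, 0, -2, 0], [0, 0, 0, 0, 0, -2, 0], [0, 0, 0, 0, 0, -2, 0], [0, 0, 0, 0, 0, -2, 0], [0, 0, 0, 0, 0, -2, 0]])

```text
time: 12.5
position: [0.4781, -0.2038, 0.107]
tool_rot: [-3.017, 0.873, 0.005]
ft_force: [0.1, -0.3, 1.9]
grip_width: 0.006
```

Still 1.9 N of spring force 5.9 mm above the stop, so the full 6 mm was pressed. Lifting clear.

Call:
step_arm(deltas=[[0, 0, 0, 0, 0, -8, 0], [0, 0, 0, 0, 0, -25, 0], [0, 0, 0, 0, 0, -50, 0], [0, 0, 0, 0, 0, -80, 0], [0, 0, 0, -10, 25, -100, 0], [0, 0, 0, -20, 50, -110, 0], [0, 0, 0, -20, 60, -110, 0], [0, 0, 0, -20, 60, -110, 0]])

```text
time: 13.5
position: [0.4295, -0.2443, 0.2172]
tool_rot: [-3.016, 0.875, 0.005]
ft_force: [-0.6, -1.0, 0.2]
grip_width: 0.005
```

```bash
python3 -c "
from h import *
delta([.4787,-.2035,.2],57.7)
for n in ('wrist','side','top'):
  im=optics.get_image(n)[:,:,::-1]
  if n=='side': im=cv2.resize(im[100:260,260:460],None,fx=3.7,fy=3.7,interpolation=cv2.INTER_CUBIC)
  cv2.imwrite('pics/%s7.png'%n,im)"
```

```text
t 13.5 pos [ 0.4295 -0.2443  0.2172] ydir -122.34 z [-0.003  0.002 -1.   ] F [-0.62 -0.97  0.21] w 0.4 q7 -1.67
turn [2.8000e-01 1.0000e-02 1.7996e+02]
turn [-0.01  0.18 -0.04]
shift [ 19.8 -60.8  17.2]
```

View pics/wrist7.png

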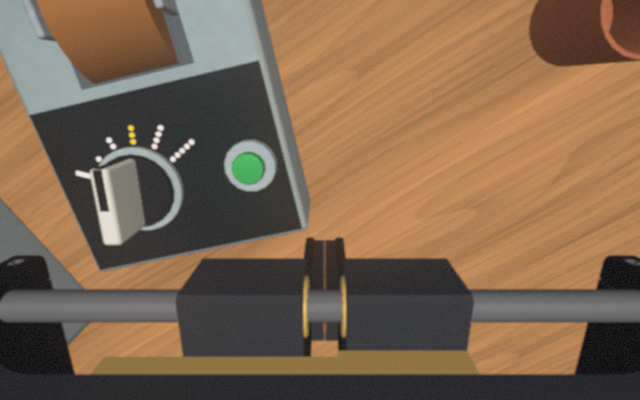

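View pics/side7.png

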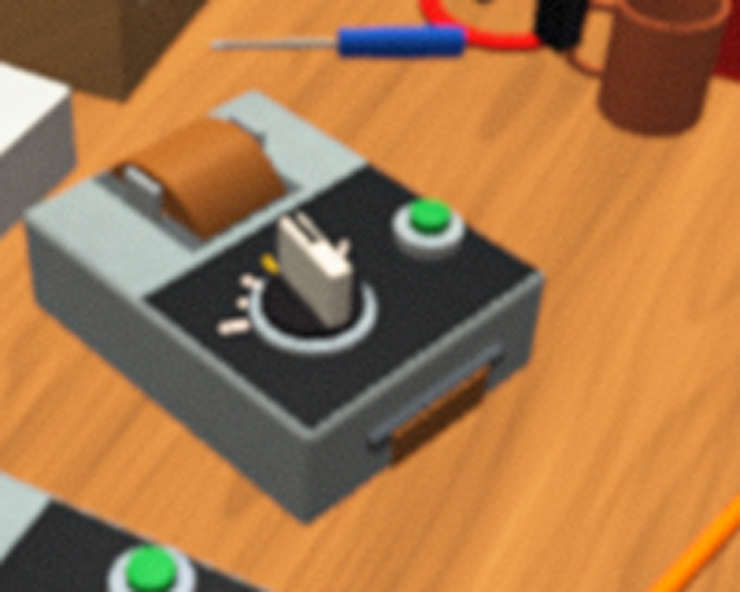

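The side view shows the button raised at (430,215) and the dial unchanged from before the press, in the setting-3 position. The arm is clear, so I'm handing in.

```bash
python3 -c "
from h import *
print(ctrl.close_job())"
```

```text
the job is handed in; nothing more can be done
None
```

The brown-tape dispenser's dial is at setting 3, and its green feed button was then pressed all the way down and released. The job was handed in at about 13.7 s of the 42 s limit.

- **Dial:** It started at setting 1. I gripped the bar from above, turned it 50° clockwise and let go. After release its stripe still pointed at the three yellow dots, and the last side view shows it unchanged since then.
- **Button:** I pressed it with shut fingers until it hit a hard stop, with 20 N upward on the fingers and only 0.3 mm of extra motion. During a staged release the spring still pushed back with about 1.9 N at 5.9 mm above that stop. That fits the full 6 mm of travel, and the last side view shows the button back up.
- **Clearance:** I never moved near the white-tape dispenser, and the arm ended about 0.1 m above the machine, touching nothing.

No check failed or disagreed.

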